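Load a welding jig and hold the strip home against its sprung stop

TASK

Set up the small welding jig: first seat the loose hold-down bar on the two dowel pins, all the way down, and let go of it. Then lay the drilled flat strip on the jig bed and slide it lengthwise under the bar until it has pushed the sprung stop right back to its end, and finish holding it there, pressed home with the gripper, ready to be tacked. Leave the loose hex nut, and everything else on the bench, where it is.

Things in the scene. Friction and masses are not known exactly. Their poses are not given: they have to be found in the camera images.
- jig: Fixed welding jig: bare aluminium bed plate 212 (x) x 96 (y) x 12 mm; origin at the centre of its underside, bed surface 12 mm above it. Work is pushed along its +x (roughly the world's +y, the robot's left). The half with negative x is bare bed, open on all sides. The sprung stop (rest at x = 50 mm) and its housing, x = 73 to 99, are lower than the guide blocks (see lip_seat).
- lip_seat (a point): Jig point at x = 30 mm, 24 mm above the bench, midway between two dowels at y = -36 and +36 mm: where the bar's underside centre belongs. Axes as the jig's. Dowels: 10 mm thick, 14 mm tall, top 7 mm tapered to 4 mm, each on a dark steel guide block 26 x 26 x 12 mm whose top is level with this point. The blocks leave a 46 mm gap for the strip.
- stop_face (a point): Centre of the sprung stop's steel face (28 mm wide, 9.5 mm tall), which the strip's leading end pushes; it moves with the stop. Axes as the jig's. It lies at x = 50 mm of the jig with the stop at rest, at 60 mm fully pushed in.
- stop (a joint): Travel of the sprung stop along the jig's +x, in m: 0 at rest, 0.010 at its end, where it bottoms hard on the brass bush. The spring pushes back with about 3 N at the start and 6 N at the end (the strip's friction on the bed adds 1 to 3 N), so it throws the strip back if let go. Bearing down on the strip makes it stick to the bed.
- lip_bar_center (a point): Loose hold-down bar, dark steel, 0.22 kg: 26 (x) x 100 (y) x 16 mm, with a grip rib on top 12 mm thick (x), 44 mm long (y), 18 mm tall; 34 mm tall in all. Two upright 14 mm through holes at y = -36 and +36 mm fit the dowels, either way round. Point at its centre, 17 mm above its underside. Seated, it bridges the gap 12 mm above the bed, over x = 17 to 43 mm of the jig.
- strip_center (a point): Loose flat strip, rust-brown drilled steel offcut, 40 (x) x 110 (y) x 8 mm, 0.22 kg, lying flat on the bench. Point at its centre, 4 mm above its underside. Either end may lead. Pressed home its centre is at x = 5 mm of the jig and its rear 67 mm stay clear of the bar: hold it across the 40 mm width 25 mm or more behind its centre, or push its rear end.
- nut: Bystander: a loose hex nut, 24 x 27 x 14 mm; origin at the centre of its underside. Not part of the job.

How it is judged (in metres and radians):
On the way, in this order (a step that is already met when the one before it is completed fails the run):
1. the hold-down bar is fully seated on both dowels and let go, with the strip not yet under it (horizontal distance between lip_bar_center and lip_seat below 0.005 m and z of lip_bar_center in the frame of lip_seat between 0.013 and 0.0195 m and angle between the y axis of lip_bar_center and the y axis of jig, either way round below 0.1 rad and angle between lip_bar_center's own z axis and vertical below 0.06 rad and contact force between the fingers and lip_bar below 0.3 N and horizontal distance between strip_center and lip_seat above 0.072 m), for 0.2 s.
2. the strip lies flat on the bed with its leading end under the seated bar (horizontal distance between lip_bar_center and lip_seat below 0.005 m and z of lip_bar_center in the frame of lip_seat between 0.013 and 0.0195 m and angle between the y axis of lip_bar_center and the y axis of jig, either way round below 0.1 rad and angle between lip_bar_center's own z axis and vertical below 0.06 rad and z of strip_center in the frame of jig between 0.012 and 0.02 m and y of strip_center in the frame of jig between -0.006 and 0.006 m and angle between the y axis of strip_center and the x axis of jig, either way round below 0.1 rad and x of strip_center in the frame of jig above -0.03 m), for 0.05 s.
At the end, for the whole second after the job is handed in: Bar fully down on both dowels (5 mm sideways, 2.5 mm depth, 0.1 rad), not touched; strip flat on the bed under it (6 mm off the middle line, 0.1 rad), at rest, keeping the stop at least 7.5 of 10 mm in, held so by the fingers (over 2 N on the strip) (horizontal distance between lip_bar_center and lip_seat below 0.005 m and z of lip_bar_center in the frame of lip_seat between 0.013 and 0.0195 m and angle between the y axis of lip_bar_center and the y axis of jig, either way round below 0.1 rad and angle between lip_bar_center's own z axis and vertical below 0.06 rad and z of strip_center in the frame of jig between 0.012 and 0.02 m and y of strip_center in the frame of jig between -0.006 and 0.006 m and angle between the y axis of strip_center and the x axis of jig, either way round below 0.1 rad and value of joint stop above 0.0075 m and x of strip_center in the frame of jig between 0.001 and 0.009 m and contact force between the fingers and strip above 2 N and contact force between strip and stop above 2 N and linear speed of strip below 0.01 m/s and contact force between the fingers and lip_bar below 0.3 N); the arm keeps its last pose, push and grip.
It fails at once if the nut is pushed more than 30 mm from its place (distance of nut from where it was at the start of the episode above 0.03 m).
It also fails if it takes over 64 s, if anything falls off the work surface, if the arm or the gripper's body presses on something with over 40 N, if the wrist force passes 120 N, or if a joint passes its speed limit or range.

ROBOT

A 7-joint arm with a two-finger parallel gripper is mounted at the origin on the work surface; the furniture and walls round the work are solid. World frame = base frame: x ahead of the robot, y to its left, z up, the work surface at z = 0. Lengths are in mm, angles in rad, forces in N, time in s.
With the tool pointing down it reaches from about 400 to 925 mm from the base axis. Payload 4.1 kg.
Tool frame: the origin (TCP) lies at the very end of the fingers, on their centre line; the grasp point (between the pads) lies 19 mm behind it (manip.tcp_to_grasp is the distance from the TCP to the grasp point, in mm); z points along the fingers, y is the direction in which the jaws open and shut (so a half turn about z gives the same grasp; the last joint's range is limited). The gripper opens to 85 mm and grips with 20 to 120 N. Pads are 22 mm wide; open, the fingers measure 114 mm over their backs; the gripper's body (76 mm by 85 mm) begins 54 mm behind the grasp point. The pads swing forward as they close: fully open they stand 13 mm farther back than shut.
Start: joints at [1.115, 0.398, 0.045, 1.537, -0.019, 1.207, -0.051], TCP at [227.069, -609.084, 231.347] pointing down, gripper open.
Joint ranges: [-2.82, 2.82], [-0.49, 2.23], [-1.37, 1.46], [0, 2.46], [-1.36, 4.5], [0.23, 2], [-2.94, 2.94]. Speed limits (rad/s): [2.57, 2.57, 3.14, 3.14, 3.14, 3.14, 3.14].

INTERFACE

Orientations are given as [roll, pitch, yaw] about the fixed x, y, z axes, in that order (R = Rz(yaw) Ry(pitch) Rx(roll)).
In Python, from rig import manip, eyes, order gives the robot as it stands.
- The arm moves only by the tool play_rows, never from a script. Its arguments are lists of equal length, an entry for each row: "delta_pos": the shift along the tool's x, y, z in mm, a list of three; "turn": the turn about the tool's z in degrees. A call has 1 to 8 rows; each row shifts and turns the commanded pose from where the row before left it, along the tool's axes as they then stand; what a row does not reach is not made up. A row lasts 1/12 s, in which the tool goes at most 41.7 mm and 7.16 degrees, less where a joint would pass 70% of its speed; a pose out of reach is approached as far as the arm can. A call is refused whole if a number of a shift passes 41.7 or a number of a turn 7.16, either way. A call with a gripper value outside its range is refused whole. "gripper" is the opening, from -1 (shut) to 1 (fully open), set as the call begins (left out, the last holds). The fingers move at their own pace and stop on an object; "force" is the grip in N (left out, the last holds). Time passes only in rows, so rows that do not move let the fingers close. It gives the time, the measured TCP pose, the force and the opening at its end, in the units of the state.
- manip.read_state(): the state, without advancing time (a new reading comes with each control period).
- eyes.get_image(name): name is "side" or "top"; returns the picture (384x512x3 uint8, blue, green, red); there is no depth.
- eyes.get_calibration(name): a dict with "vfov" (degrees; the focal length in pixels is half the picture's height over the tangent of half this angle, whatever the lens; pixels are square), "cx", "cy" (the principal point, pixels), "T" (4x4, takes a point from camera to world coordinates). Camera axes: x right, y up, looking along -z (the intrinsics and any distortion apply to the point x, -y, -z); pixel columns grow to the right and rows downward; lengths in mm; the calibration is good to about 2 mm. A picture is of the moment at which its call begins. get_calibration takes no time and is no camera call.
- order.sign_off(): hands the job in, once; it reports no verdict.
The state is a dict: "time": time; "joint_positions": joint angles; "joint_vel": joint speeds; "tau": joint torques, N m; "tcp_pos": TCP position; "tcp_rot": TCP orientation; "ft_force": force on the tool from outside, world axes, zero at the start; "ft_torque": the same for the moment, N m; "width": finger opening in mm.
Only numpy, scipy, OpenCV 4.12 (cv2) and the standard library are available. Lean on these libraries where they do the work, as an engineer would, in place of code of your own. Each camera call takes 0.05 s, during which the arm holds its last target. There are 200 camera calls.

## Working session

There is one attempt and no reset: what is moved stays moved. The work goes in short steps, Python scripts to look and compute and a tool call to move; the robot and the scene stay as the last step left them, time stands still between calls to the robot, and variables do not carry over. Pictures are saved under pics/ and viewed, about 8 in all and at most 12, crops included, and the job is handed in when it is done.

Besides the shell and the picture viewer there is one more tool, called after "Call:" as name([rows], argument=value, ...), one row to a line, values as JSON. play_rows: Moves the arm, as the interface text tells. Its arguments: {"type":"object","properties":{"delta_pos":{"type":"array","items":{"type":"array","items":{"type":"number"}}},"turn":{"type":"array","items":{"type":"number"}},"gripper":{"type":"number"},"force":{"type":"number"}},"required":["delta_pos","turn"]}

```bash
mkdir -p pics; ls
python3 - <<'E'
from rig import manip, eyes
import cv2, numpy as np
for n in ("side","top"):
    im=eyes.get_image(n); cv2.imwrite(f"pics/{n}0.png",im)
    c=eyes.get_calibration(n); print(n,{k:(np.round(v,3).tolist() if k=="T" else v) for k,v in c.items()})
print(manip.read_state())
E
```

```text
pics
side {'vfov': 57.438883103541826, 'cx': 257.0038266615957, 'cy': 189.43956927200256, 'T': [[0.997, -0.051, 0.053, 484.383], [0.072, 0.544, -0.836, -837.717], [0.014, 0.837, 0.547, 621.574], [0.0, 0.0, 0.0, 1.0]]}
top {'vfov': 55.49527105498374, 'cx': 251.48159415020035, 'cy': 188.37789602002383, 'T': [[0.013, 0.998, -0.057, 383.04], [-0.999, 0.011, -0.04, -9.103], [-0.04, 0.058, 0.998, 995.256], [0.0, 0.0, 0.0, 1.0]]}
{'time': 0.1, 'joint_positions': array([ 1.11500044,  0.39910211,  0.04500712,  1.53777628, -0.01869204,
        1.20691289, -0.05069373]), 'joint_vel': array([-0.00173984, -0.00151238,  0.00064911, -0.00310189, -0.00059319,
        0.00118334,  0.00030134]), 'tau': array([ 3.28053524e-03, -4.76266515e+01,  1.36957806e+00, -2.54948634e+01,
        1.18933819e-02,  5.02323091e-03, -2.11943615e-06]), 'tcp_pos': array([ 226.86023982, -608.50184918,  230.36714984]), 'tcp_rot': array([-3.13981891e+00,  1.18254391e-04,  3.56943656e-01]), 'ft_force': array([-0.07271143, -0.07667252, -0.03390338]), 'ft_torque': array([-0.01879172, -0.01723803,  0.00708609]), 'width': 85.3066768086374}
```

View pics/top0.png

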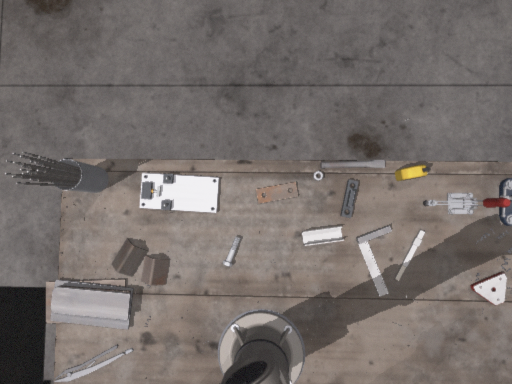

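View pics/side0.png

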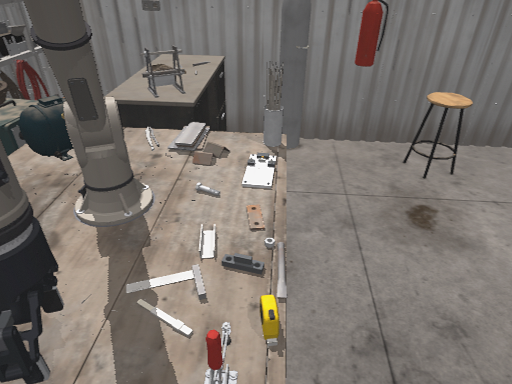

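The top view shows the jig at about (180,193), the strip at (277,191), the nut at (319,175) and the bar at (351,197). In the side view they are at (260,170), (255,216), (270,242) and (243,263).

```bash
cat > h.py <<'E'
import numpy as np, cv2
from rig import manip, eyes
def cal(n):
    c=eyes.get_calibration(n); f=192/np.tan(np.radians(c["vfov"]/2)); return c,f
def ray(n,uv):
    c,f=cal(n); T=np.array(c["T"]); d=np.array([(uv[0]-c["cx"])/f,-(uv[1]-c["cy"])/f,-1.0])
    return T[:3,3],T[:3,:3]@d
def onz(n,uv,z):
    o,d=ray(n,uv); return (o+d*(z-o[2])/d[2])[:2]
def proj(n,p):
    c,f=cal(n); T=np.array(c["T"]); q=T[:3,:3].T@(np.asarray(p,float)-T[:3,3])
    return np.array([c["cx"]+f*q[0]/-q[2], c["cy"]-f*q[1]/-q[2]])
E
python3 - <<'E'
from h import *
t=cv2.imread("pics/top0.png"); s=cv2.imread("pics/side0.png")
a=cv2.resize(t[165:225,130:230],None,fx=5.5,fy=5.5,interpolation=cv2.INTER_CUBIC)
b=cv2.resize(t[165:225,245:370],None,fx=6,fy=6,interpolation=cv2.INTER_CUBIC)
c=np.zeros((330+8+250,755,3),np.uint8)
a=cv2.resize(t[168:218,134:224],None,fx=4.2,fy=4.2,interpolation=cv2.INTER_CUBIC)   #378x210
d=cv2.resize(s[148:193,232:287],None,fx=6,fy=6,interpolation=cv2.INTER_CUBIC) #330x270
b=cv2.resize(t[165:220,250:370],None,fx=5,fy=5,interpolation=cv2.INTER_CUBIC) #600x275
c[:210,:378]=a; c[:270,400:730]=d; c[280:555,:600]=b
cv2.imwrite("pics/z0.png",c)
E
```

```text
(no output)
```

View pics/z0.png

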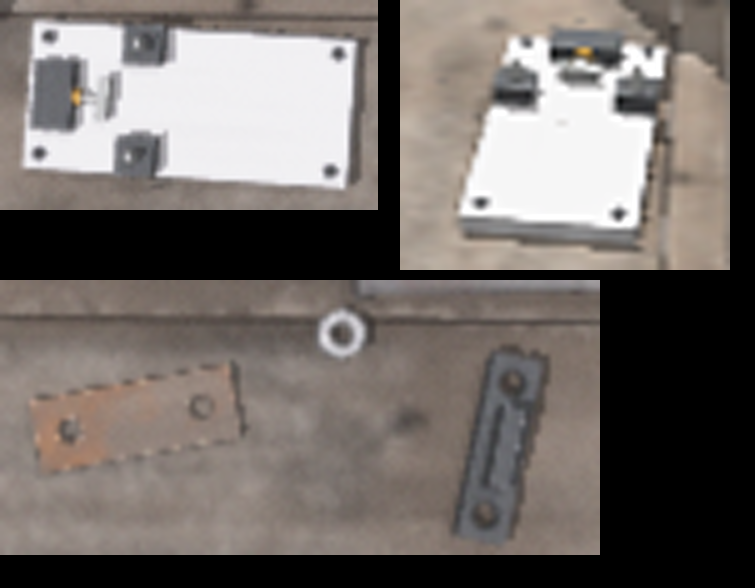

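The crops show all four jig plate corners, the dark guide blocks with light dowel tips, both strip holes, and the bar with its rib and two holes.

Run:
```python
from h import *
t=cv2.imread("pics/top0.png"); s=cv2.imread("pics/side0.png")
def blob(n,im,mask,roi,z):
    x0,y0,x1,y1=roi; m=np.zeros(mask.shape,np.uint8); m[y0:y1,x0:x1]=mask[y0:y1,x0:x1]*255
    cs,_=cv2.findContours(m,cv2.RETR_EXTERNAL,cv2.CHAIN_APPROX_NONE); c=max(cs,key=cv2.contourArea)
    pts=np.array([onz(n,p[0],z) for p in c],np.float32); r=cv2.minAreaRect(cv2.convexHull(pts))
    return r, len(c), cv2.boundingRect(c)
H=cv2.cvtColor(t,cv2.COLOR_BGR2HSV); v=t.max(2).astype(int); sat=(t.max(2).astype(int)-t.min(2))
rb=t[...,2].astype(int)-t[...,0]
print("jig top",blob("top",t,t.min(2)>200,(130,165,230,225),12))
print("strip top",[blob("top",t,rb>k,(252,178,302,207),8) for k in (28,34,40)])
print("bar top",[blob("top",t,(v<k)&(sat<15),(335,172,370,222),16) for k in (85,100)])
hs=cv2.cvtColor(s,cv2.COLOR_BGR2HSV); vs=s.max(2).astype(int); ss=vs-s.min(2)
print("jig side",blob("side",s,s.min(2)>200,(225,145,290,188),12))
# manual features
def P(x,y,o,f): return ((x+.5)/f-.5+o[0],(y+.5)/f-.5+o[1])
A=lambda x,y:P(x,y,(134,168),4.2); B=lambda x,y:P(x,y-280,(250,165),5); S=lambda x,y:P(x-400,y,(232,148),6)
for nm,p,z in [("jigc TL",(33,20),12),("TR",(358,38),12),("BR",(347,188),12),("BL",(23,167),12),("dowelU",(143,41),38),("dowelD",(136,155),38),("blkU",(143,40),24),("stop",(108,95),17)]:
    print(nm,onz("top",A(*p),z).round(1))
for nm,p,z in [("screwTL",(50,36),12),("TR",(338,53),12),("BR",(331,171),12),("BL",(39,153),12)]: print(nm,onz("top",A(*p),z).round(1))
for nm,p,z in [("barhole1",(513,380),16),("barhole2",(485,512),16),("stripTL",(31,400),8),("TR",(234,363),8),("BR",(242,437),8),("BL",(41,472),8),("nut",(342,333),14),("ribtop",(503,410),34),("ribbot",(489,488),34)]:
    print(nm,onz("top",B(*p),z).round(1))
for nm,p,z in [("jigSide NL",(458,216),12),("NR",(638,228),12),("TL",(512,40),12),("TR",(667,48),12),("hole nl",(480,203),12),("hole nr",(618,213),12),("hole fl",(526,43),12),("hole fr",(648,52),12)]:
    print(nm,onz("side",S(*p),z).round(1))
```

```text
jig top (((426.2542419433594, 229.46737670898438), (210.3858642578125, 94.21589660644531), 87.08574676513672), 284, (140, 173, 78, 40))
strip top [(((425.89581298828125, -17.803115844726562), (39.81431579589844, 70.52549743652344), 11.946922302246094), 75, (256, 185, 26, 18)), (((425.66937255859375, -16.745277404785156), (38.75547790527344, 67.30603790283203), 11.94781494140625), 78, (256, 185, 26, 18)), (((425.6579284667969, -15.41912841796875), (38.228736877441406, 64.70649719238281), 11.94780445098877), 69, (256, 185, 24, 18))]
bar top [(((427.6282653808594, -242.6755828857422), (58.68744659423828, 17.524066925048828), 5.811014652252197), 56, (350, 183, 8, 23)), (((418.3374328613281, -230.97207641601562), (33.48244094848633, 103.40296936035156), 78.20323944091797), 240, (340, 178, 20, 38))]
jig side (((424.7974853515625, 229.60202026367188), (211.99298095703125, 97.29866027832031), 87.22997283935547), 146, (242, 154, 34, 32))
jigc TL [480. 333.]
TR [470.2 119.8]
BR [373.4 125.2]
BL [384.1 336.7]
dowelU [464.7 253.1]
dowelD [392.6 255.6]
blkU [466.5 256.9]
stop [431.3 280.7]
screwTL [469.6 321.5]
TR [460.4 132.6]
BR [384.1 135.7]
BL [393.3 326.4]
barhole1 [ 452.  -237.6]
barhole2 [ 381.7 -222.7]
stripTL [439.1  19.2]
TR [460.3 -90.3]
BR [420.3 -94.8]
BL [400.1  13.3]
nut [ 476.5 -147.3]
ribtop [ 435.  -228.2]
ribbot [ 394.2 -220.8]
jigSide NL [371.7 124.1]
NR [469.7 121.1]
TL [382.7 332.9]
TR [479.8 331.7]
hole nl [382.3 138.5]
hole nr [458.3 135.4]
hole fl [391.7 329.7]
hole fr [468.1 325.2]
```

```bash
cat >> h.py <<'E'
def plan(x,y,z,yaw,vmax=38):
    "rows from the measured pose to a target (mm, deg), tool pointing down"
    s=manip.read_state(); p=np.array(s["tcp_pos"]); w=np.degrees(s["tcp_rot"][2]); d=np.array([x,y,z])-p
    dw=(yaw-w+180)%360-180
    n=int(max(np.ceil(np.linalg.norm(d)/vmax),np.ceil(abs(dw)/6.5),1)); out=[]
    for i in range(n):
        a=np.radians(w+dw*i/n); c,q=np.cos(a),np.sin(a); e=d/n
        out.append([round(c*e[0]+q*e[1],1),round(q*e[0]-c*e[1],1),round(-e[2],1)])
    print("at",p.round(1),"yaw",w.round(2),"F",np.round(s["ft_force"],1),"w",round(s["width"],1),"t",round(s["time"],2),"| rows",n,"turn",round(-dw/n,2)); print(out)
E
python3 -c "
from h import *
plan(416.9,-230.1,130,-12)"
```

```text
at [ 226.9 -608.5  230.4] yaw 20.45 F [-0.1 -0.1 -0. ] w 85.3 t 0.1 | rows 12 turn 2.7
[[np.float64(25.9), np.float64(-24.0), np.float64(8.4)], [np.float64(24.7), np.float64(-25.2), np.float64(8.4)], [np.float64(23.5), np.float64(-26.3), np.float64(8.4)], [np.float64(22.2), np.float64(-27.4), np.float64(8.4)], [np.float64(20.9), np.float64(-28.4), np.float64(8.4)], [np.float64(19.5), np.float64(-29.4), np.float64(8.4)], [np.float64(18.1), np.float64(-30.3), np.float64(8.4)], [np.float64(16.7), np.float64(-31.1), np.float64(8.4)], [np.float64(15.2), np.float64(-31.9), np.float64(8.4)], [np.float64(13.7), np.float64(-32.5), np.float64(8.4)], [np.float64(12.1), np.float64(-33.1), np.float64(8.4)], [np.float64(10.5), np.float64(-33.7), np.float64(8.4)]]
```

Call:
play_rows([
  [25.9,-24,8.4],
  [24.7,-25.2,8.4],
  [23.5,-26.3,8.4],
  [22.2,-27.4,8.4],
  [20.9,-28.4,8.4],
  [19.5,-29.4,8.4],
  [18.1,-30.3,8.4],
  [16.7,-31.1,8.4],
], turn=[2.7,2.7,2.7,2.7,2.7,2.7,2.7,2.7], gripper=0, force=40)

```text
time: 0.77
tcp_pos: [354.0, -355.1, 163.5]
tcp_rot: [-3.141, 0.0, -0.023]
ft_force: [0.9, -0.6, -0.2]
width: 42.9
```

Call:
play_rows([
  [15.2,-31.9,8.4],
  [13.7,-32.5,8.4],
  [12.1,-33.1,8.4],
  [10.5,-33.7,8.4],
  [0,0,0],
  [0,0,0],
], turn=[2.7,2.7,2.7,2.7,0,0])

```text
time: 1.27
tcp_pos: [417.5, -228.3, 129.8]
tcp_rot: [-3.141, 0.001, -0.203]
ft_force: [0.1, -1.4, 1.0]
width: 42.8
```

Run:
```python
from h import *
plan(416.9,-230.1,55,-12)
t=eyes.get_image("top"); s=eyes.get_image("side")
p=manip.read_state()["tcp_pos"]; print("tcp px",proj("top",p),proj("side",p))
c=np.zeros((500,800,3),np.uint8)
c[:480,:395]=cv2.resize(t[150:246,305:384],None,fx=5,fy=5,interpolation=cv2.INTER_CUBIC)
c[:500,400:]=cv2.resize(s[190:290,205:285],None,fx=5,fy=5,interpolation=cv2.INTER_CUBIC)
cv2.imwrite("pics/z1.png",c)
```

```text
at [ 417.5 -228.3  129.8] yaw -11.63 F [ 0.1 -1.4  1. ] w 42.8 t 1.27 | rows 2 turn 0.19
[[np.float64(-0.1), np.float64(0.9), np.float64(37.4)], [np.float64(-0.1), np.float64(0.9), np.float64(37.4)]]
tcp px [361.10103967 196.34759777] [243.21048351 224.36229725]
```

View pics/z1.png

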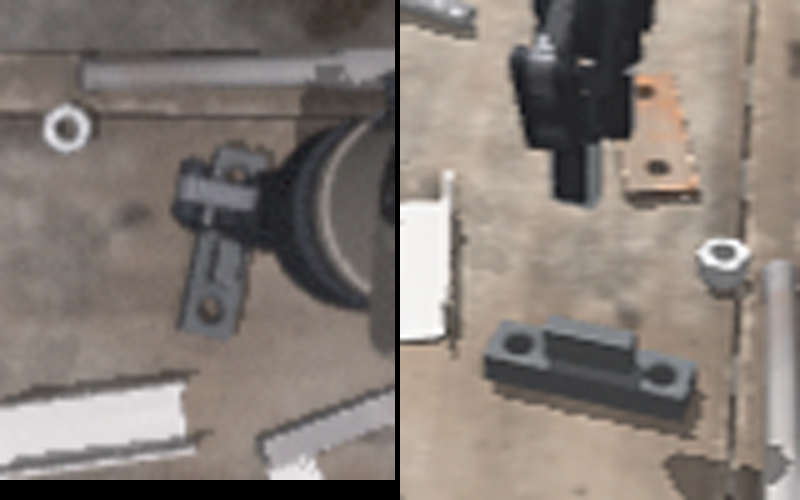

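Run:
```python
from h import *
S=lambda x,y:((x-400+.5)/5-.5+205,(y+.5)/5-.5+190)
a=onz("side",S(518,343),16);b=onz("side",S(661,375),16); print("holes",a,b,(a+b)/2,np.degrees(np.arctan2(*(b-a)[::-1])))
for z in (34,):
  a=onz("side",S(548,317),z);b=onz("side",S(634,334),z); print("rib top front/back?",a,b)
  a=onz("side",S(546,330),z);b=onz("side",S(634,348),z); print(a,b)
p=np.array(manip.read_state()["tcp_pos"]); print(p)
for d in (21,30): 
  q=proj("side",p+np.array([-.2*d,-.98*d,0])); print(d,(q-[205,190])*5+[400,0])
```

```text
holes [ 378.21391409 -223.00187802] [ 448.92978199 -238.36568   ] [ 413.57184804 -230.68377901] -12.257645946052422
rib top front/back? [ 393.21334171 -222.65134216] [ 435.27343245 -230.5734311 ]
[ 393.38541436 -231.51174478] [ 436.06968786 -239.84767708]
[ 416.58968159 -231.45464501  130.45169783]
21 [576.46408314 200.98381086]
30 [570.01097457 213.88810636]
```

The fingertips sit where the side calibration predicts (about (575,203) in the crop), and the bar is at (415,-230.7), yaw -12°. Descending.

```bash
python3 -c "
from h import *
plan(415,-230.7,19,-12.1,20)"
```

```text
at [ 416.6 -231.5  130.5] yaw -11.97 F [ 0.6 -0.4 -0.6] w 42.9 t 1.37 | rows 6 turn 0.02
[[np.float64(-0.3), np.float64(-0.1), np.float64(18.6)], [np.float64(-0.3), np.float64(-0.1), np.float64(18.6)], [np.float64(-0.3), np.float64(-0.1), np.float64(18.6)], [np.float64(-0.3), np.float64(-0.1), np.float64(18.6)], [np.float64(-0.3), np.float64(-0.1), np.float64(18.6)], [np.float64(-0.3), np.float64(-0.1), np.float64(18.6)]]
```

Call:
play_rows([
  [-0.8,-0.3,22],
  [-0.8,-0.3,25],
  [0,0,25],
  [0,0,20],
  [0,0,10],
  [0,0,7],
  [0,0,2.5],
  [0,0,0],
], turn=[0,0,0,0,0,0,0,0])

```text
time: 2.03
tcp_pos: [415.7, -230.5, 19.2]
tcp_rot: [3.141, -0.0, -0.21]
ft_force: [0.3, -1.3, 0.6]
width: 42.7
```

Call:
play_rows([
  [0,0,0],
  [0,0,0],
  [0,0,0],
  [0,0,0],
  [0,0,0],
  [0,0,0],
  [0,0,0],
  [0,0,0],
], turn=[0,0,0,0,0,0,0,0], gripper=-1, force=60)

```text
time: 2.7
tcp_pos: [416.5, -230.4, 20.0]
tcp_rot: [3.141, -0.002, -0.209]
ft_force: [-1.6, -0.9, 6.9]
width: 10.2
```

Call:
play_rows([
  [0,0,-2],
  [0,0,-5],
  [0,0,-10],
  [0,0,-20],
  [0,0,-30],
  [0,0,-30],
  [0,0,0],
  [0,0,0],
], turn=[0,0,0,0,0,0,0,0])

```text
time: 3.37
tcp_pos: [416.8, -230.3, 118.0]
tcp_rot: [3.14, -0.004, -0.209]
ft_force: [-0.1, -0.2, -3.1]
width: 10.7
```

Run:
```python
from h import *
plan(427.2,259.4,115,-2.8)
t=eyes.get_image("top"); s=eyes.get_image("side")
c=np.zeros((500,800,3),np.uint8)
c[:480,:395]=cv2.resize(t[150:246,305:384],None,fx=5,fy=5,interpolation=cv2.INTER_CUBIC)
c[:500,400:]=cv2.resize(s[180:280,205:285],None,fx=5,fy=5,interpolation=cv2.INTER_CUBIC)
cv2.imwrite("pics/z2.png",c)
```

```text
at [ 416.8 -230.3  118. ] yaw -11.95 F [-0.1 -0.2 -3.1] w 10.7 t 3.37 | rows 13 turn -0.7
[[np.float64(-7.0), np.float64(-37.0), np.float64(0.2)], [np.float64(-6.6), np.float64(-37.1), np.float64(0.2)], [np.float64(-6.1), np.float64(-37.2), np.float64(0.2)], [np.float64(-5.6), np.float64(-37.2), np.float64(0.2)], [np.float64(-5.2), np.float64(-37.3), np.float64(0.2)], [np.float64(-4.7), np.float64(-37.4), np.float64(0.2)], [np.float64(-4.3), np.float64(-37.4), np.float64(0.2)], [np.float64(-3.8), np.float64(-37.5), np.float64(0.2)], [np.float64(-3.4), np.float64(-37.5), np.float64(0.2)], [np.float64(-2.9), np.float64(-37.6), np.float64(0.2)], [np.float64(-2.4), np.float64(-37.6), np.float64(0.2)], [np.float64(-2.0), np.float64(-37.6), np.float64(0.2)], [np.float64(-1.5), np.float64(-37.6), np.float64(0.2)]]
```

View pics/z2.png

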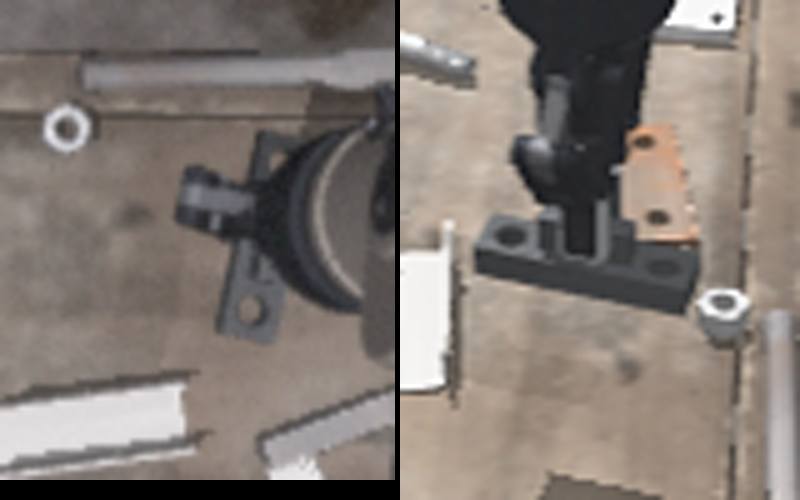

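Bar is held level; its holes are at crop pixels (512,236) and (664,267) in the side view.

Run:
```python
from h import *
S=lambda x,y:((x-400+.5)/5-.5+205,(y+.5)/5-.5+180)
p=np.array(manip.read_state()["tcp_pos"]); z=p[2]-19.5+16
a=onz("side",S(512,236),z);b=onz("side",S(664,267),z); m=(a+b)/2
print(a,b,np.linalg.norm(b-a),"centre",m,"tcp",p,"off",m-p[:2],np.degrees(np.arctan2(*(b-a)[::-1])))
B=onz("top",((250.5)/5-.5+305,(310.5)/5-.5+150),z); print("top near hole",B,"tcp + -36 along", p[:2]-36*np.array([.978,-.207]))
```

```text
[ 378.10113281 -220.52075684] [ 448.80658848 -236.07027899] 72.3950903028377 centre [ 413.45386064 -228.29551791] tcp [ 414.51656582 -229.25108514  115.30211358] off [-1.06270518  0.95556722] -12.40302965827141
top near hole [ 380.64900457 -220.73116784] tcp + -36 along [ 379.30856582 -221.79908514]
```

```bash
python3 -c "
from h import *
plan(426.9,258.5,110,-2.8,41)"
```

```text
at [ 414.5 -229.3  115.3] yaw -11.95 F [ 0.1 -0.8 -3.1] w 10.3 t 3.47 | rows 12 turn -0.76
[[np.float64(-7.4), np.float64(-40.0), np.float64(0.4)], [np.float64(-6.9), np.float64(-40.1), np.float64(0.4)], [np.float64(-6.3), np.float64(-40.2), np.float64(0.4)], [np.float64(-5.8), np.float64(-40.2), np.float64(0.4)], [np.float64(-5.3), np.float64(-40.3), np.float64(0.4)], [np.float64(-4.7), np.float64(-40.4), np.float64(0.4)], [np.float64(-4.2), np.float64(-40.4), np.float64(0.4)], [np.float64(-3.7), np.float64(-40.5), np.float64(0.4)], [np.float64(-3.1), np.float64(-40.5), np.float64(0.4)], [np.float64(-2.6), np.float64(-40.6), np.float64(0.4)], [np.float64(-2.0), np.float64(-40.6), np.float64(0.4)], [np.float64(-1.5), np.float64(-40.6), np.float64(0.4)]]
```

Call:
play_rows([
  [-3.7,-20,0],
  [-7.1,-40,0],
  [-6.6,-40.2,0],
  [-6.1,-40.2,0],
  [-5.6,-40.2,0],
  [-5.0,-40.3,0],
  [-4.5,-40.4,0],
  [-4,-40.4,0],
], turn=[-0.4,-0.76,-0.76,-0.76,-0.76,-0.76,-0.76,-0.76])

```text
time: 4.13
tcp_pos: [421.2, 76.4, 114.5]
tcp_rot: [3.14, 0.003, -0.108]
ft_force: [0.7, -0.8, -2.6]
width: 10.0
```

Call:
play_rows([
  [-3.5,-40.5,1],
  [-2.9,-40.5,1],
  [-2.4,-40.6,1],
  [-1.9,-40.6,1],
  [-0.8,-20.3,1],
  [0,0,0],
  [0,0,0],
  [0,0,0],
], turn=[-0.76,-0.76,-0.76,-0.76,-0.4,0,0,0])

```text
time: 4.8
tcp_pos: [426.1, 256.0, 109.3]
tcp_rot: [3.139, 0.003, -0.049]
ft_force: [-1.5, -0.2, -1.9]
width: 10.1
```

Run:
```python
from h import *
t=eyes.get_image("top"); s=eyes.get_image("side")
plan(426.9,258.5,80,-2.8)
c=np.zeros((500,800,3),np.uint8)
c[:400,:400]=cv2.resize(t[150:230,130:210],None,fx=5,fy=5,interpolation=cv2.INTER_CUBIC)
c[:500,400:]=cv2.resize(s[115:198,222:288],(398,500),interpolation=cv2.INTER_CUBIC) if False else np.pad(cv2.resize(s[115:198,222:288],None,fx=6,fy=6,interpolation=cv2.INTER_CUBIC),((0,2),(0,4),(0,0)))
cv2.imwrite("pics/z3.png",c)
```

```text
at [426.8 255.6 110. ] yaw -2.93 F [ 1.5  0.  -2.9] w 10.4 t 4.9 | rows 1 turn -0.13
[[np.float64(-0.1), np.float64(-2.9), np.float64(30.0)]]
```

View pics/z3.png

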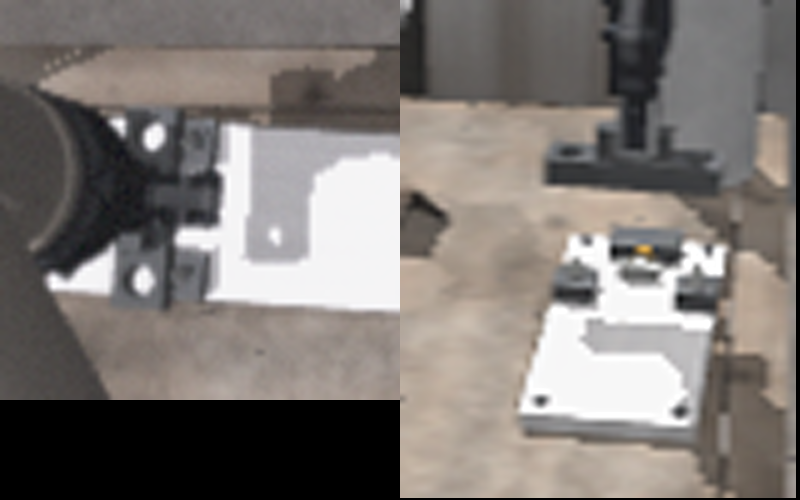

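Run:
```python
from h import *
A=lambda x,y:((x+.5)/5-.5+130,(y+.5)/5-.5+150)
S=lambda x,y:((x-400+.5)/6-.5+222,(y+.5)/6-.5+115)
z=110-19.5+16
a=onz("top",A(153,137),z);b=onz("top",A(143,280),z); print("top holes",a,b,(a+b)/2,np.degrees(np.arctan2(*(a-b)[::-1])))
a=onz("side",S(570,150),z);b=onz("side",S(695,158),z); print("side holes",a,b,(a+b)/2)
# predicted dowels: project at z 38 and block-top corners
c=np.array([425.4,228.5]);ex=np.array([.0488,.9988]);ey=np.array([-ex[1],ex[0]])
for y in (-36,36):
  for nm,dx,dy,zz in [("tip",0,0,38),("base",0,0,24),("c1",-13,-13,24),("c2",13,-13,24),("c3",13,13,24),("c4",-13,13,24)]:
    w=np.r_[c+ex*(30+dx)+ey*(y+dy),zz]; q=proj("top",w); r=proj("side",w)
    print(y,nm,((q-[130,150]+.5)*5-.5).round(),((r-[222,115]+.5)*6-.5+[400,0]).round())
```

```text
top holes [459.62648061 252.95283422] [389.00918116 255.97527405] [424.31783088 254.46405413] -2.4507793529070976
side holes [387.68877013 259.75944086] [459.43804364 256.39303883] [423.56340689 258.07623985]
-36 tip [183. 142.] [697. 265.]
-36 base [191. 145.] [696. 285.]
-36 c1 [216. 122.] [716. 298.]
-36 c2 [169. 119.] [719. 277.]
-36 c3 [165. 167.] [676. 274.]
-36 c4 [213. 170.] [672. 294.]
36 tip [173. 278.] [575. 256.]
36 base [181. 278.] [575. 277.]
36 c1 [206. 255.] [594. 289.]
36 c2 [158. 252.] [600. 268.]
36 c3 [155. 301.] [557. 265.]
36 c4 [203. 304.] [550. 286.]
```

Call:
play_rows([
  [1.5,-3.3,6],
  [0,0,14],
  [0,0,14],
  [0,0,10],
  [0,0,4],
  [0,0,0],
  [0,0,0],
], turn=[0,0,0,0,0,0,0])

```text
time: 5.48
tcp_pos: [429.1, 260.9, 63.0]
tcp_rot: [3.142, -0.0, -0.049]
ft_force: [0.3, 0.2, -1.5]
width: 10.6
```

Run:
```python
from h import *
t=eyes.get_image("top"); s=eyes.get_image("side")
plan(428.5,258.8,52,-2.8)
c=np.zeros((500,800,3),np.uint8)
c[:400,:400]=cv2.resize(t[160:220,140:200],(400,400),interpolation=cv2.INTER_CUBIC)
c[:500,400:]=cv2.resize(s[135:185,240:280],(400,500),interpolation=cv2.INTER_CUBIC)
cv2.imwrite("pics/z4.png",c)
```

```text
at [429.5 261.4  63.6] yaw -2.8 F [ 0.4  0.2 -1.9] w 10.6 t 5.58 | rows 1 turn -0.0
[[np.float64(-0.9), np.float64(2.6), np.float64(11.6)]]
```

View pics/z4.png

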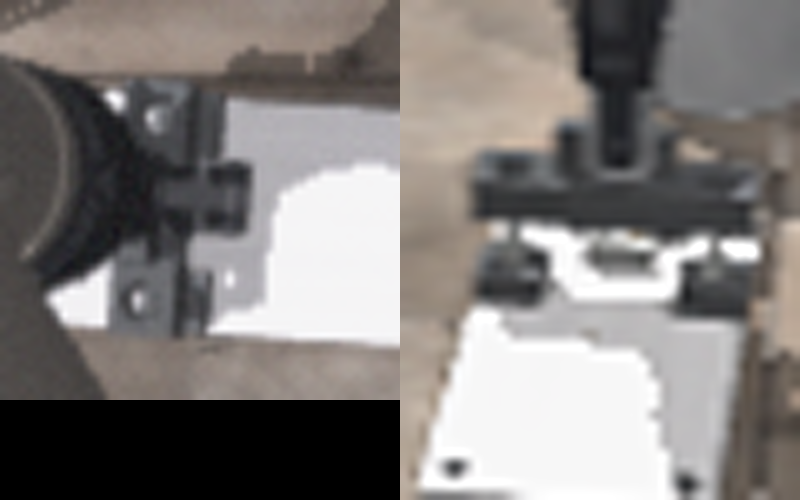

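Run:
```python
from h import *
f=400/60
A=lambda x,y:((x+.5)/f-.5+140,(y+.5)/f-.5+160)
S=lambda x,y:((x-400+.5)/10-.5+240,(y+.5)/10-.5+135)
zb=63.3-19.5
a=onz("top",A(158,118),zb+8);b=onz("top",A(138,298),zb+8); print("top holes",a,b,(a+b)/2)
for p in ((194,90),(188,155),(180,333)): print("bar right edge mid",onz("top",A(*p),zb+8),onz("top",A(*p),zb+16))
for p in ((225,95),(224,155),(212,270),(208,335)): print("block edge z24/z12",onz("top",A(*p),24),onz("top",A(*p),12))
a=onz("side",S(516,162),zb+16);b=onz("side",S(716,178),zb+16);print("side holes",a,b,(a+b)/2)
a=onz("side",S(513,240),31);b=onz("side",S(715,255),31);print("side dowels",a,b,(a+b)/2)
a=onz("side",S(474,184),zb+16);b=onz("side",S(752,199),zb+16);print("side bar near edge",a,b,(a+b)/2)
a=onz("side",S(480,265),24);b=onz("side",S(750,280),24);print("side block near edge",a,b,(a+b)/2)
print(manip.read_state()["tcp_pos"])
```

```text
top holes [463.69452163 260.91377039] [392.90057967 266.90956737] [428.29755065 263.91166888]
bar right edge mid [474.87643284 246.90902486] [474.09770594 244.73817949]
bar right edge mid [449.23384644 248.61528255] [448.67255493 246.42996903]
bar right edge mid [379.43737516 249.93221458] [379.4679203  247.73573418]
block edge z24/z12 [475.66700904 241.73412169] [476.81143312 244.83324981]
block edge z24/z12 [451.33351872 241.52104973] [452.17729918 244.61754532]
block edge z24/z12 [404.8376088  245.21540768] [405.1069259  248.35754757]
block edge z24/z12 [378.67680807 246.16486842] [378.62290488 249.31873903]
side holes [391.45053582 267.99531962] [462.24265931 262.67492629] [426.84659756 265.33512296]
side dowels [390.88926529 263.66295552] [463.04626193 259.48988991] [426.96776361 261.57642271]
side bar near edge [378.3370305  249.72674919] [475.29534377 248.01058026] [426.81618713 248.86866473]
side block near edge [379.72919679 256.83298527] [475.86228663 255.12520103] [427.79574171 255.97909315]
[429.49545964 261.37572968  63.61571538]
```

Call:
play_rows([
  [0.1,2.4,0],
  [0,0,4],
  [0,0,4],
  [0,0,3],
  [0,0,0],
  [0,0,0],
], turn=[0,0,0,0,0,0])

```text
time: 6.08
tcp_pos: [428.6, 258.5, 51.6]
tcp_rot: [3.141, 0.001, -0.049]
ft_force: [-0.3, -0.1, -3.4]
width: 10.6
```

Run:
```python
from h import *
plan(429.5,258.9,43.5,-2.8)
```

```text
at [428.6 258.5  51.6] yaw -2.79 F [-0.3 -0.1 -3.4] w 10.6 t 6.08 | rows 1 turn 0.01
[[np.float64(0.9), np.float64(-0.5), np.float64(8.1)]]
```

No contact force with the bar's underside 6 mm below the dowel tops, so both dowels are in the holes. Lowering.

Call:
play_rows([
  [0,0,2],
  [0,0,2],
  [0,0,2],
  [0,0,1],
  [0,0,1],
  [0,0,0],
  [0,0,0],
], turn=[0,0,0,0,0,0,0])

```text
time: 6.67
tcp_pos: [428.8, 258.6, 44.1]
tcp_rot: [3.141, -0.0, -0.049]
ft_force: [-1.8, -0.8, 0.6]
width: 10.3
```

Call:
play_rows([
  [0,0,0.7],
  [0,0,0.5],
  [0,0,0],
  [0,0,0],
], turn=[0,0,0,0])

```text
time: 7.0
tcp_pos: [428.9, 258.6, 44.0]
tcp_rot: [3.141, -0.0, -0.049]
ft_force: [-3.9, -3.1, 10.0]
width: 10.2
```

Call:
play_rows([
  [0,0,0],
  [0,0,0],
  [0,0,0],
  [0,0,0],
  [0,0,0],
  [0,0,0],
], turn=[0,0,0,0,0,0], gripper=-0.1)

```text
time: 7.5
tcp_pos: [428.9, 258.6, 42.6]
tcp_rot: [3.142, 0.0, -0.049]
ft_force: [0.8, -0.4, 0.3]
width: 38.6
```

Call:
play_rows([
  [0,0,-5],
  [0,0,-15],
  [0,0,-30],
  [0,0,-35],
  [0,0,-30],
  [0,0,0],
  [0,0,0],
], turn=[0,0,0,0,0,0,0])

```text
time: 8.08
tcp_pos: [430.2, 259.4, 159.9]
tcp_rot: [-3.139, -0.004, -0.049]
ft_force: [-0.3, -1.0, -0.7]
width: 38.6
```

Run:
```python
from h import *
plan(429.5,0,160,10)
s=eyes.get_image("side");t=eyes.get_image("top")
c=np.zeros((500,800,3),np.uint8)
c[:500,:400]=cv2.resize(s[140:190,240:280],(400,500),interpolation=cv2.INTER_CUBIC)
c[:300,400:]=cv2.resize(t[160:220,140:220],(400,300),interpolation=cv2.INTER_CUBIC)
cv2.imwrite("pics/z5.png",c)
```

```text
at [430.2 259.4 159.9] yaw -2.8 F [-0.3 -1.  -0.7] w 38.6 t 8.08 | rows 7 turn -1.83
[[np.float64(1.7), np.float64(37.0), np.float64(-0.0)], [np.float64(0.5), np.float64(37.1), np.float64(-0.0)], [np.float64(-0.6), np.float64(37.1), np.float64(-0.0)], [np.float64(-1.8), np.float64(37.0), np.float64(-0.0)], [np.float64(-3.0), np.float64(36.9), np.float64(-0.0)], [np.float64(-4.2), np.float64(36.8), np.float64(-0.0)], [np.float64(-5.4), np.float64(36.7), np.float64(-0.0)]]
```

View pics/z5.png

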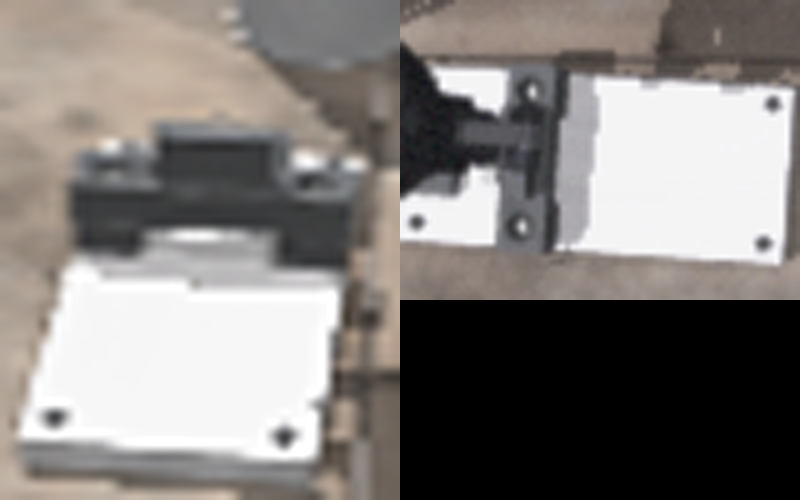

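Bar sits flat on both blocks with no gap, rib intact. Now measure the strip again in both views without viewing.

Run:
```python
from h import *
s=eyes.get_image("side");t=eyes.get_image("top")
print("joints",manip.read_state()["joint_positions"].round(2))
def go(n,im,roi,k):
    x0,y0,x1,y1=roi; sub=im[y0:y1,x0:x1].astype(int); m=((sub[...,2]-sub[...,0])>k).astype(np.uint8)
    m=cv2.morphologyEx(m,cv2.MORPH_CLOSE,np.ones((3,3)))
    cs,_=cv2.findContours(m,cv2.RETR_EXTERNAL,cv2.CHAIN_APPROX_NONE); c=max(cs,key=cv2.contourArea)[:,0]+[x0,y0]
    r=cv2.minAreaRect(np.array([onz(n,p,8) for p in c],np.float32)); print(n,k,np.round(r[0],1),np.round(r[1],1),round(r[2],1))
for k in (45,55,65,75): go("side",s,(235,195,275,235),k)
for k in (15,20,24,28): go("top",t,(250,178,304,208),k)
P=lambda x,y,o,f:((x+.5)/f-.5+o[0],(y+.5)/f-.5+o[1])
for q in ((69,430),(202,405)): print("top hole",onz("top",P(q[0],q[1]-280,(250,165),5),8))
for q in ((645,91),(657,166),(638,76),(671,75),(699,190),(626,190)): print("side",q,onz("side",P(q[0]-400,q[1],(205,190),5),8))
```

```text
joints [-0.19  0.23 -0.5   1.96  0.13  0.98 -2.37]
side 45 [424.5 -16.7] [40.  69.3] 12.3
side 55 [424.9 -15.2] [36.9 65.2] 17.2
side 65 [422.3  -8.2] [37.9 44.7] 5.5
side 75 [410.8   2.1] [32.5 20.6] 55.3
top 15 [429.3 -36.7] [ 78.7 143.1] 0.7
top 20 [430.4 -30.6] [ 52.  129.8] 6.1
top 24 [430.  -36.1] [ 42.8 110.9] 10.6
top 28 [427.1 -22.8] [41.4 80.4] 10.2
top hole [423.02952005  -1.56107077]
top hole [437.35825625 -73.18390201]
side (645, 91) [ 4.22161669e+02 -7.42387940e-02]
side (657, 166) [434.54226626 -70.21216869]
side (638, 76) [416.75471394  14.73195414]
side (671, 75) [436.41229591  17.57107879]
side (699, 190) [459.09226896 -89.12964976]
side (626, 190) [419.16374387 -92.69887566]
```

```bash
python3 -c "
from h import *
plan(435,-66.3,120,-79.3)" | sed 's/np.float64(\([^)]*\))/\1/g'
```

```text
at [427.9 257.9 156.4] yaw -2.79 F [-0.   0.3  0.3] w 38.5 t 8.28 | rows 12 turn 6.38
[[1.9, 27.0, 3.0], [4.9, 26.6, 3.0], [7.8, 25.9, 3.0], [10.6, 24.8, 3.0], [13.3, 23.5, 3.0], [15.9, 21.9, 3.0], [18.2, 20.0, 3.0], [20.3, 17.8, 3.0], [22.1, 15.5, 3.0], [23.7, 12.9, 3.0], [25.0, 10.2, 3.0], [26.0, 7.4, 3.0]]
```

Call:
play_rows([
  [1.9,27,3],
  [4.9,26.6,3],
  [7.8,25.9,3],
  [10.6,24.8,3],
  [13.3,23.5,3],
  [15.9,21.9,3],
  [18.2,20,3],
  [20.3,17.8,3],
], turn=[6.38,6.38,6.38,6.38,6.38,6.38,6.38,6.38], gripper=0.3)

```text
time: 8.95
tcp_pos: [432.4, 41.0, 132.5]
tcp_rot: [3.139, 0.001, -0.945]
ft_force: [0.9, -0.3, 0.0]
width: 55.4
```

Call:
play_rows([
  [22.1,15.5,3],
  [23.7,12.9,3],
  [25,10.2,3],
  [26,7.4,3],
  [0,0,0],
  [0,0,0],
  [0,0,0],
  [0,0,0],
], turn=[6.38,6.38,6.38,6.38,0,0,0,0])

```text
time: 9.62
tcp_pos: [435.5, -64.3, 121.3]
tcp_rot: [3.141, 0.001, -1.382]
ft_force: [0.6, -0.3, -0.7]
width: 55.4
```

```bash
python3 -c "
from h import *
plan(435,-66.3,20,-79.3)" | sed 's/np.float64(\([^)]*\))/\1/g'
```

```text
at [435.5 -64.3 121.3] yaw -79.2 F [ 0.6 -0.3 -0.7] w 55.4 t 9.62 | rows 3 turn 0.03
[[0.6, 0.3, 33.8], [0.6, 0.3, 33.8], [0.6, 0.3, 33.8]]
```

Call:
play_rows([
  [1,0.5,25],
  [0.8,0.4,30],
  [0,0,28],
  [0,0,15],
  [0,0,8],
  [0,0,5],
  [0,0,0],
  [0,0,0],
], turn=[0,0,0,0,0,0,0,0])

```text
time: 10.28
tcp_pos: [436.0, -67.2, 11.4]
tcp_rot: [-3.14, -0.0, -1.384]
ft_force: [0.2, -0.2, 0.1]
width: 55.2
```

Call:
play_rows([
  [0,0,2],
  [0,0,2],
  [0,0,0],
  [0,0,0],
], turn=[0,0,0,0])

```text
time: 10.62
tcp_pos: [435.4, -67.6, 7.1]
tcp_rot: [-3.141, -0.0, -1.385]
ft_force: [0.7, 1.2, -1.0]
width: 55.8
```

Run:
```python
from h import *
s=eyes.get_image("side");t=eyes.get_image("top")
print(manip.read_state()["tcp_pos"])
c=np.zeros((500,800,3),np.uint8)
c[:500,:400]=cv2.resize(s[195:245,235:275],(400,500),interpolation=cv2.INTER_CUBIC)
c[:300,400:]=cv2.resize(t[165:225,240:320],(400,300),interpolation=cv2.INTER_CUBIC)
cv2.imwrite("pics/z6.png",c)
```

```text
[435.38501588 -67.60590777   7.02470973]
```

View pics/z6.png

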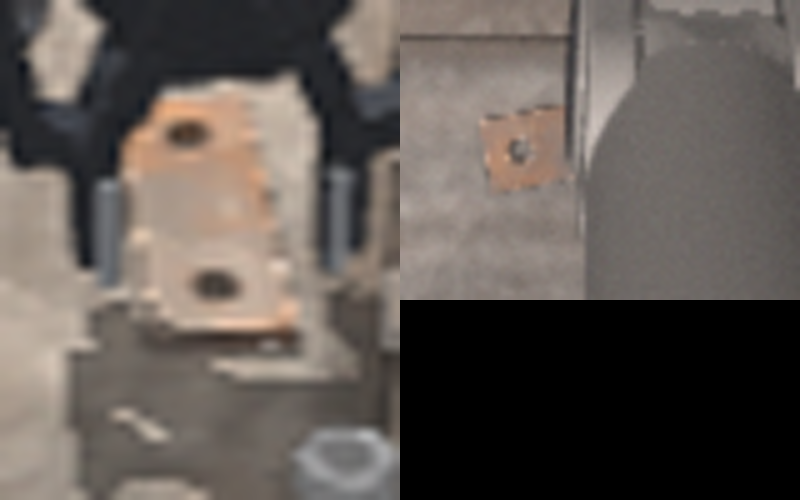

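Pads straddle the strip (crop columns 120 and 328, strip 140–290). Descending until touch.

Call:
play_rows([
  [0,0,2],
  [0,0,2],
  [0,0,0],
  [0,0,0],
], turn=[0,0,0,0])

```text
time: 11.05
tcp_pos: [435.0, -67.6, 2.6]
tcp_rot: [3.141, -0.0, -1.385]
ft_force: [-0.3, 0.4, 0.0]
width: 55.7
```

Call:
play_rows([
  [0,0,1.2],
  [0,0,0],
  [0,0,0],
], turn=[0,0,0])

```text
time: 11.3
tcp_pos: [435.2, -67.5, 1.5]
tcp_rot: [3.141, -0.0, -1.385]
ft_force: [-0.1, -0.5, 0.6]
width: 55.6
```

Call:
play_rows([
  [0,0,1.5],
  [0,0,1.5],
  [0,0,0],
  [0,0,0],
], turn=[0,0,0,0])

```text
time: 11.63
tcp_pos: [435.1, -67.5, -1.6]
tcp_rot: [3.141, -0.0, -1.385]
ft_force: [-0.7, 1.2, -0.0]
width: 55.9
```

Call:
play_rows([
  [0,0,1],
  [0,0,0],
  [0,0,0],
], turn=[0,0,0])

```text
time: 11.88
tcp_pos: [435.2, -67.6, -2.5]
tcp_rot: [3.141, -0.0, -1.385]
ft_force: [0.2, 0.3, -0.9]
width: 55.6
```

Call:
play_rows([
  [0,0,0],
  [0,0,0],
  [0,0,0],
  [0,0,0],
  [0,0,0],
  [0,0,0],
], turn=[0,0,0,0,0,0], gripper=-1, force=70)

```text
time: 12.38
tcp_pos: [436.3, -67.6, -1.0]
tcp_rot: [-3.14, -0.001, -1.385]
ft_force: [-2.9, 0.3, 12.6]
width: 37.7
```

Call:
play_rows([
  [0,0,-2],
  [0,0,-5],
  [0,0,-15],
  [0,0,-25],
  [0,0,-25],
  [0,0,0],
  [0,0,0],
], turn=[0,0,0,0,0,0,0])

```text
time: 12.97
tcp_pos: [436.1, -67.6, 70.6]
tcp_rot: [-3.139, -0.001, -1.385]
ft_force: [0.6, -0.7, -1.3]
width: 37.3
```

```bash
python3 - <<'E' | sed 's/np.float64(\([^)]*\))/\1/g'
from h import *
s=eyes.get_image("side");t=eyes.get_image("top")
plan(425.4-78*.0488,228.5-78*.9988,70,-92.8)
P=manip.read_state(); print(P["joint_positions"].round(2))
c=np.zeros((500,800,3),np.uint8)
c[:500,:400]=cv2.resize(s[175:225,235:275],(400,500),interpolation=cv2.INTER_CUBIC)
c[:300,400:]=cv2.resize(t[165:225,240:320],(400,300),interpolation=cv2.INTER_CUBIC)
cv2.imwrite("pics/z7.png",c)
E
```

```text
at [434.1 -67.5  68.8] yaw -79.35 F [-0.5  1.3 -2.4] w 37.7 t 13.07 | rows 6 turn 2.24
[[-36.1, -4.7, -0.2], [-36.3, -3.2, -0.2], [-36.4, -1.8, -0.2], [-36.4, -0.4, -0.2], [-36.4, 1.0, -0.2], [-36.3, 2.4, -0.2]]
[ 0.09  0.24 -0.03  2.18  0.01  0.72 -2.91]
```

View pics/z7.png

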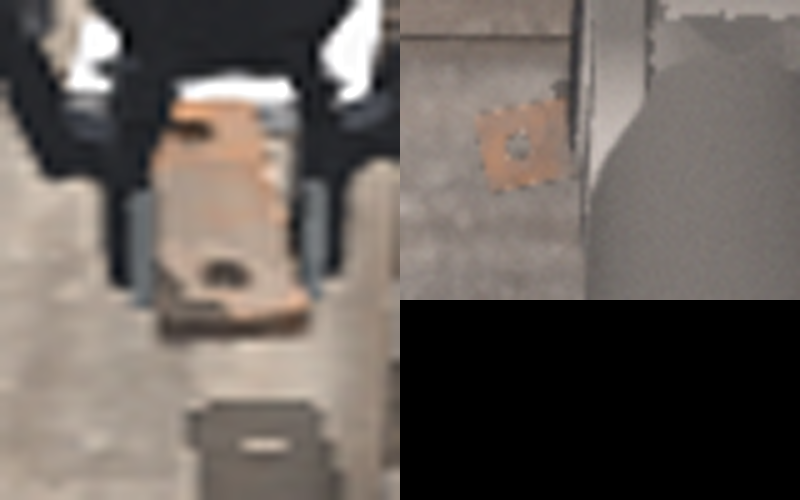

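The strip is held, but j7 is at -2.91, so this wrist turn can't follow the jig. I'll set it down, turn the gripper a half turn and regrip.

Call:
play_rows([
  [0,0,20],
  [0,0,25],
  [0,0,15],
  [0,0,7],
  [0,0,3],
  [0,0,1],
  [0,0,0],
  [0,0,0],
], turn=[0,0,0,0,0,0,0,0])

```text
time: 13.73
tcp_pos: [432.3, -67.2, -1.0]
tcp_rot: [3.135, 0.002, -1.385]
ft_force: [-8.9, 0.8, 16.7]
width: 37.8
```

Call:
play_rows([
  [0,0,0],
  [0,0,0],
  [0,0,0],
  [0,0,0],
  [0,0,0],
], turn=[0,0,0,0,0], gripper=0.3)

```text
time: 14.15
tcp_pos: [435.4, -67.5, -1.5]
tcp_rot: [-3.142, -0.0, -1.385]
ft_force: [0.6, 0.5, -0.7]
width: 55.6
```

Call:
play_rows([
  [0,0,-10],
  [0,0,-20],
  [0,0,-20],
  [0,0,-20],
  [0,0,0],
  [0,0,0],
], turn=[0,0,0,0,-7.1,-7.1])

```text
time: 14.65
tcp_pos: [436.6, -67.6, 70.7]
tcp_rot: [-3.138, -0.002, -1.131]
ft_force: [0.3, 0.7, -1.0]
width: 55.6
```

Call:
play_rows([
  [0,0,0],
  [0,0,0],
  [0,0,0],
  [0,0,0],
  [0,0,0],
  [0,0,0],
  [0,0,0],
  [0,0,0],
], turn=[-7.1,-7.1,-7.1,-7.1,-7.1,-7.1,-7.1,-7.1])

```text
time: 15.32
tcp_pos: [435.3, -67.7, 69.2]
tcp_rot: [3.141, -0.001, -0.14]
ft_force: [-0.7, 0.0, -0.3]
width: 55.9
```

Call:
play_rows([
  [0,0,0],
  [0,0,0],
  [0,0,0],
  [0,0,0],
  [0,0,0],
  [0,0,0],
  [0,0,0],
  [0,0,0],
], turn=[-7.1,-7.1,-7.1,-7.1,-7.1,-7.1,-7.1,-7.1])

```text
time: 15.98
tcp_pos: [435.3, -67.7, 69.3]
tcp_rot: [3.141, 0.0, 0.852]
ft_force: [0.8, -0.7, 1.0]
width: 55.7
```

Call:
play_rows([
  [0,0,0],
  [0,0,0],
  [0,0,0],
  [0,0,0],
  [0,0,0],
  [0,0,0],
  [0,0,0],
  [0,0,0],
], turn=[-7.1,-7.1,-7.1,-7.1,-7.1,-7.1,-7.1,-2.5])

```text
time: 16.65
tcp_pos: [435.3, -67.8, 69.2]
tcp_rot: [3.141, 0.001, 1.761]
ft_force: [0.3, 0.8, -0.2]
width: 55.7
```

```bash
python3 - <<'E' | sed 's/np.float64(\([^)]*\))/\1/g'
from h import *
s=eyes.get_image("side");t=eyes.get_image("top")
plan(435.1,-67.6,-2.5,100.6)
P=manip.read_state(); print(P["joint_positions"].round(2))
c=np.zeros((500,800,3),np.uint8)
c[:500,:400]=cv2.resize(s[195:245,235:275],(400,500),interpolation=cv2.INTER_CUBIC)
c[:300,400:]=cv2.resize(t[165:225,240:320],(400,300),interpolation=cv2.INTER_CUBIC)
cv2.imwrite("pics/z8.png",c)
E
```

```text
at [435.3 -67.8  69.1] yaw 100.6 F [-0.1  0.2 -0.1] w 55.3 t 16.75 | rows 2 turn 0.0
[[0.1, -0.1, 35.8], [0.1, -0.1, 35.8]]
[ 0.56  0.27 -0.57  2.17  0.22  0.75  0.04]
```

View pics/z8.png

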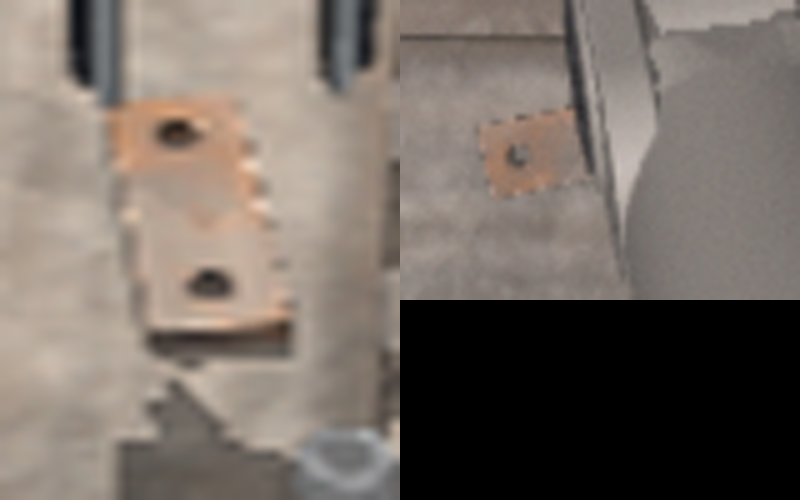

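Released flat; holes at about (176,132) and (212,283), practically where it was. Regripping.

Call:
play_rows([
  [0.2,-1,20],
  [0,0,25],
  [0,0,13],
  [0,0,7],
  [0,0,3],
  [0,0,2.5],
  [0,0,0],
  [0,0,0],
], turn=[0,0,0,0,0,0,0,0])

```text
time: 17.42
tcp_pos: [434.9, -67.6, -1.2]
tcp_rot: [3.14, 0.001, 1.756]
ft_force: [-0.5, 0.8, 0.6]
width: 55.7
```

Call:
play_rows([
  [0,0,0],
  [0,0,0],
  [0,0,0],
  [0,0,0],
  [0,0,0],
  [0,0,0],
], turn=[0,0,0,0,0,0], gripper=-1, force=70)

```text
time: 17.92
tcp_pos: [434.8, -67.7, -0.7]
tcp_rot: [3.141, 0.001, 1.757]
ft_force: [-2.0, -0.0, 9.3]
width: 38.0
```

Call:
play_rows([
  [0,0,-2],
  [0,0,-5],
  [0,0,-15],
  [0,0,-25],
  [0,0,-25],
  [0,0,0],
  [0,0,0],
], turn=[0,0,0,0,0,0,0])

```text
time: 18.5
tcp_pos: [435.2, -67.9, 71.3]
tcp_rot: [3.139, 0.002, 1.756]
ft_force: [0.3, 0.4, -1.6]
width: 37.6
```

```bash
python3 - <<'E' | sed 's/np.float64(\([^)]*\))/\1/g'
from h import *
manip.read_state(); eyes.get_image("side")
plan(425.4-80*.0488,228.5-80*.9988,70,87.2)
print(manip.read_state()["joint_positions"].round(2))
E
```

```text
at [434.  -67.8  70.2] yaw 100.62 F [-0.4  0.7 -3.1] w 37.8 t 18.55 | rows 6 turn 2.24
[[35.8, 4.6, 0.0], [36.0, 3.2, 0.0], [36.1, 1.8, 0.0], [36.1, 0.4, 0.0], [36.1, -1.0, 0.0], [36.0, -2.4, 0.0]]
[ 0.57  0.27 -0.58  2.17  0.22  0.75  0.04]
```

Call:
play_rows([
  [18,2.5,0],
  [35.8,4,0],
  [36,2.6,0],
  [36.1,1.2,0],
  [36.1,-0.2,0],
  [32,-1.5,0],
  [14,-1.1,0],
  [0,0,0],
], turn=[1.2,2.24,2.24,2.24,2.24,2.24,1,0])

```text
time: 19.22
tcp_pos: [421.7, 145.1, 69.1]
tcp_rot: [-3.14, -0.002, 1.53]
ft_force: [0.4, -0.5, -2.3]
width: 37.7
```

Call:
play_rows([
  [0,0,0],
  [0,0,10],
  [0,0,10],
  [0,0,5],
  [0,0,0],
  [0,0,0],
  [0,0,0],
  [0,0,0],
], turn=[0,0,0,0,0,0,0,0])

```text
time: 19.88
tcp_pos: [423.5, 140.7, 45.3]
tcp_rot: [3.141, -0.0, 1.522]
ft_force: [-0.3, -0.5, -2.0]
width: 37.7
```

```bash
python3 - <<'E' | sed 's/np.float64(\([^)]*\))/\1/g'
from h import *
s=eyes.get_image("side");t=eyes.get_image("top")
plan(421.1,140.6,16,87.2)
cv2.imwrite("pics/s9.png",s); cv2.imwrite("pics/t9.png",t)
c=np.zeros((560,800,3),np.uint8)
c[:560,:400]=cv2.resize(s[132:188,240:280],(400,560),interpolation=cv2.INTER_CUBIC)
c[:350,400:]=cv2.resize(t[160:230,140:220],(400,350),interpolation=cv2.INTER_CUBIC)
cv2.imwrite("pics/z9.png",c)
E
```

```text
at [423.5 140.8  45.4] yaw 87.24 F [ 0.3 -0.9 -2.6] w 37.7 t 19.98 | rows 1 turn 0.04
[[-0.3, -2.4, 29.4]]
```

View pics/z9.png

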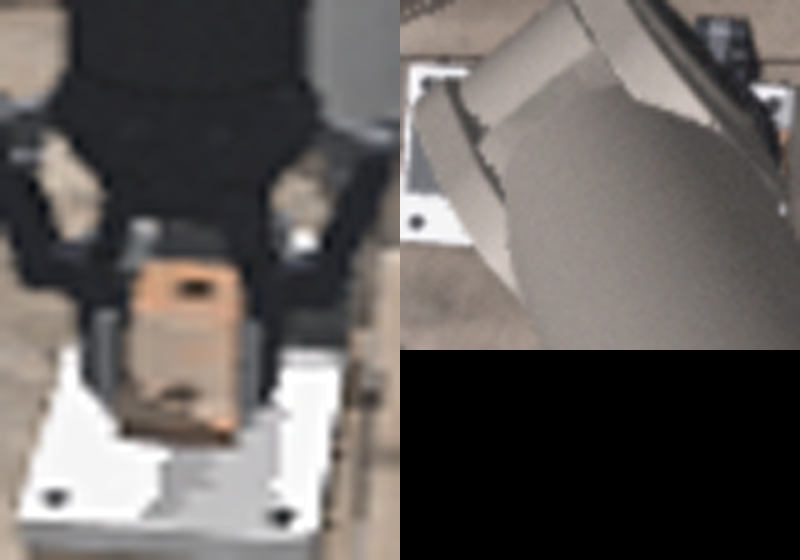

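Run:
```python
from h import *
S=lambda x,y:((x+.5)/10-.5+240,(y+.5)/10-.5+132)
def jf(p,c=np.array([424.8,229.6])):
    ex=np.array([.0488,.9988]);ey=np.array([-ex[1],ex[0]]); d=p-c; return np.round([d@ex,d@ey],1)
for nm,p,z in [("rearL",(120,418),54),("rearR",(237,428),54),("frontL",(140,265),54),("frontR",(238,262),54),("h1",(193,288),54),("h2",(182,394),54),("padL out",(92,310),54),("padR",(262,320),54),
  ("jigNL",(20,520),12),("jigNR",(325,532),12),("screw",(55,497),12),("screw",(283,516),12)]:
    q=onz("side",S(*p),z); print(nm,q.round(1),jf(q))
```

```text
rearL [405.4 121.7] [-108.7   14.1]
rearR [442.9 119. ] [-109.5  -23.5]
frontL [403.4 225.3] [-5.3 21.1]
frontR [436.8 230.8] [  1.8 -12. ]
h1 [422.7 210.6] [-19.1   1.2]
h2 [424.  138.8] [-90.7  -3.6]
padL out [390.  191.8] [-39.4  32.9]
padR [447.2 190.5] [-38.  -24.3]
jigNL [372.7 124.4] [-107.6   46.9]
jigNR [472.1 126.4] [-100.7  -52.3]
screw [382.6 139.6] [-91.9  37.8]
screw [458.1 134.9] [-92.9 -37.8]
```

The strip is over the bare bed, about 3 mm off the middle line at the grip and turned about 4°. Correcting that while lowering.

Call:
play_rows([
  [0,-1.5,0],
  [0,-1.5,0],
  [0,0,10],
  [0,0,10],
  [0,0,8],
  [0,0,3],
  [0,0,0],
  [0,0,0],
], turn=[1.9,1.8,0,0,0,0,0,0])

```text
time: 20.65
tcp_pos: [419.9, 141.0, 13.6]
tcp_rot: [-3.141, 0.0, 1.459]
ft_force: [0.3, -0.2, -1.7]
width: 37.9
```

```bash
cat >> h.py <<'E'
def orange(ztop=20,k=40):
    "strip outline in the side view -> jig frame"
    s=eyes.get_image("side"); x0,y0,x1,y1=236,145,285,195
    sub=s[y0:y1,x0:x1].astype(int); m=((sub[...,2]-sub[...,0])>k).astype(np.uint8)
    n,l,st,ce=cv2.connectedComponentsWithStats(m); ex=np.array([.0488,.9988]);ey=np.array([-ex[1],ex[0]])
    for i in range(1,n):
        if st[i,4]<25: continue
        rows=[]
        for r in range(st[i,1],st[i,1]+st[i,3],2):
            c=np.where(l[r]==i)[0]; 
            e=[onz("side",(c.min()-.5+x0,r+y0),ztop)-[424.8,229.6],onz("side",(c.max()+.5+x0,r+y0),ztop)-[424.8,229.6]]
            rows.append([round(float(np.mean(e,0)@ex),1),round(float(e[1]@ey),1),round(float(e[0]@ey),1)])
        print("blob",st[i].tolist(),rows)
    return s
E
python3 - <<'E'
from h import *
print(manip.read_state()["tcp_pos"], manip.read_state()["ft_force"]); cv2.imwrite("pics/s10.png",orange(24))
E
```

```text
[419.91215857 141.04313348  13.61957646] [ 0.30613724 -0.1732498  -1.69271519]
blob [18, 21, 9, 11, 57] [[-5.7, 0.1, 17.3], [-19.2, -8.3, 15.5], [-33.1, -9.8, 17.2], [-45.3, -14.7, 2.1], [-58.9, -9.5, 0.5], [-71.8, -10.9, -1.1]]
```

Run:
```python
import cv2,numpy as np
s=cv2.imread("pics/s10.png").astype(int)
print("cols 248-272: gray / (r-b)")
for r in range(160,192): print(r,' '.join('%3d'%v for v in s[r,246:272].mean(1)),'|',' '.join('%2d'%v for v in np.clip(s[r,248:270,2]-s[r,248:270,0],0,99)))
```

```text
cols 248-272: gray / (r-b)
160 130  74  53  41  40  42  40  39  39  40  39  40  39  38  40  41  39  40  37  39  54  64  62  62  62  64 |  0  0  0  0  0  0  0  0  0  0  0  0  0  0  0  0  0  0  0  0  0  0
161 134  74  50  38  39  38  38  37  39  36  36  35  36  39  41  42  42  38  45  43  51  63  62  62  63  61 |  0  0  0  0  0  0  0  0  0  0  0  0  0  0  0  0  0  0  0  0  0  0
162 144  96  47  38  40  40  40  39  43  50  50  62  57  40  41  40  41  42  45  39  53  65  61  63  63  52 |  0  0  0  0  0  0  0  0  0  0  0  0  0  0  0  0  0  0  0  0  0  0
163 125  98  37  40  41  43  55  61 110 158 171 215 197 110  87  36  40  40  44  39 100 105  62  65  65  52 |  0  0  0  0  0  0  0  0  0  0  0  0  0  0  0  0  0  0  0  0  0  0
164  97  83  40  41  38  39  52  62 109 153 163 163 168 175 134  36  42  41  40  35  80  85  57  59  51  39 |  0  0  0  0  0  0  0  0  0  0  0  0  0  0  0  0  0  0  0  0  0  0
165  63  52  34  36  34  74  96 111 165 192 190 191 180 172 137  55  38  41  40  37  55  66  66  60  48  40 |  0  0  0  0  0  0  0  0  0  0  0  0  0  0  0  0  0  0  0  0  0  0
166  51  51  39  
[... 3858 characters left out ...]
 182 149 104 107 107 108 107 107 106 105 105 108 109 110 112 111 108 107 107 104 107 111 114 119 118 142 | 15 16 15 16 17 16 16 16 16 16 16 15 16 18 17 15 14 14 11  8  6  3
189 147 103 107 109 109 106 106 108 105 102 102 103 104 104 107 110 110 115 115 108 107 105 103 100  95  91 | 15 15 14 16 16 16 15 13 13 15 16 16 16 17 19 18 18 17 17 18 16 14
190 156 109 109 109 104 100 102 107 109 109 108 107 107 109 110 109 109 160 163 112 108 107 107 104  99  94 | 14 15 15 14 13 13 14 14 15 16 16 15 15 16 16 27 28 16 15 16 15 13
191 158 112 109 107 104 103 103 103 104 107 109 110 112 113 113 112 111 108 155 157 108 106 106 103  99  99 | 15 16 16 15 15 15 16 15 14 14 14 14 16 16 16 17 24 24 16 15 16 15
```

Run:
```python
from h import *
ex=np.array([.0488,.9988]);ey=np.array([-ex[1],ex[0]])
for nm,p in [("fh",(259.2,168.7)),("rh",(255.6,179.6)),("R167",(262.2,167)),("R172",(262.5,172)),("R177",(262.3,177)),("R182",(262.5,182)),("L172",(251.8,172)),("L177",(250.8,177)),("L181",(249.6,181))]:
    d=onz("side",p,22)-[424.8,229.6]; print(nm,np.round([d@ex,d@ey],1))
```

```text
fh [-19.9  -0.7]
rh [-92.8   2.7]
R167 [-6.6 -9.6]
R172 [-40.6 -14.3]
R177 [-73.3 -17.2]
R182 [-104.4  -21.2]
L172 [-45.9  21.6]
L177 [-78.8  20.5]
L181 [-104.2   20.9]
```

Run:
```python
from h import *
def f(a,b,o,z,k=10):
    q=[onz("side",((x+.5)/k-.5+o[0],(y+.5)/k-.5+o[1]),z) for x,y in (a,b)]; d=q[0]-q[1]; print(q,np.linalg.norm(d),np.degrees(np.arctan2(d[1],d[0])))
f((195,128),(225,272),(235,175),78)   # z7 held, tool 100.65
f((176,132),(212,283),(235,195),8)    # z8 on bench after release
f((186,132),(214,284),(235,195),8)    # z6 before grasp
f((193,288),(182,394),(240,132),54)   # z9 tool 87.24
```

```text
[array([422.58387444,   3.27599943]), array([436.29690815, -67.30220008])] 71.89804962499329 100.99532322487175
[array([ 4.17860564e+02, -2.15756029e-01]), array([433.862941  , -70.49712355])] 72.08014073907086 102.82700730871794
[array([4.20812855e+02, 5.43518162e-02]), array([434.45301275, -70.8916558 ])] 72.24534509576785 100.8829525797118
[array([422.67704542, 210.56425159]), array([424.00042628, 138.78084763])] 71.79560168987422 91.05617099725318
```

Call:
play_rows([
  [0,-0.5,0],
  [0,0,1],
  [0,0,0.7],
  [0,0,0],
  [0,0,0],
], turn=[-1.5,0,0,0,0])

```text
time: 21.12
tcp_pos: [419.8, 141.0, 12.5]
tcp_rot: [3.141, 0.0, 1.484]
ft_force: [-0.7, -0.1, -1.5]
width: 37.5
```

Call:
play_rows([
  [0,0,0.6],
  [0,0,0],
  [0,0,0],
], turn=[0,0,0])

```text
time: 21.37
tcp_pos: [419.6, 141.0, 11.7]
tcp_rot: [-3.142, 0.0, 1.484]
ft_force: [0.2, 0.7, -2.4]
width: 37.9
```

Call:
play_rows([
  [0,0,0.6],
  [0,0,0],
  [0,0,0],
], turn=[0,0,0])

```text
time: 21.62
tcp_pos: [419.8, 141.0, 11.4]
tcp_rot: [3.141, 0.0, 1.484]
ft_force: [-1.9, -0.8, 2.6]
width: 37.7
```

Call:
play_rows([
  [0,0,0.5],
  [0,0,0],
  [0,0,0],
], turn=[0,0,0])

```text
time: 21.87
tcp_pos: [419.8, 141.0, 11.3]
tcp_rot: [3.141, 0.001, 1.484]
ft_force: [-2.9, -0.1, 8.8]
width: 37.5
```

Contact with the bed. I'll release so it settles flat, square the gripper to the jig, and regrip.

Call:
play_rows([
  [0,0,-0.5],
  [0,0,0],
  [0,0,0],
  [0,0,0],
  [0,0,0],
  [0,0,0],
], turn=[0,0,0,0,0,0], gripper=0.1)

```text
time: 22.37
tcp_pos: [419.7, 141.0, 11.1]
tcp_rot: [-3.142, 0.0, 1.484]
ft_force: [-0.1, 0.3, 0.4]
width: 47.0
```

Call:
play_rows([
  [0,0.7,-1],
  [0,0,0],
  [0,0,0],
  [0,0,0],
], turn=[-2.1,0,0,0])

```text
time: 22.7
tcp_pos: [420.3, 141.0, 12.1]
tcp_rot: [-3.142, 0.0, 1.52]
ft_force: [-0.1, 0.2, -0.4]
width: 46.9
```

Call:
play_rows([
  [0,0,0],
  [0,0,0],
  [0,0,0],
  [0,0,0],
  [0,0,0],
  [0,0,0],
], turn=[0,0,0,0,0,0], gripper=-1, force=70)

```text
time: 23.2
tcp_pos: [420.4, 141.0, 12.6]
tcp_rot: [3.141, 0.001, 1.521]
ft_force: [-1.7, -0.9, 5.1]
width: 37.4
```

Run:
```python
from h import *
s=eyes.get_image("side"); cv2.imwrite("pics/s11.png",s); print(manip.read_state()["tcp_pos"], manip.read_state()["ft_force"], manip.read_state()["tcp_rot"]); s=s.astype(int)
for r in range(163,187): print(r,' '.join('%3d'%v for v in s[r,246:268].mean(1)),'|',' '.join('%2d'%v for v in np.clip(s[r,246:268,2]-s[r,246:268,0],0,99)))
```

```text
[420.36522362 140.98356103  12.57112425] [-1.70679653 -0.6545029   4.55730449] [3.14150101e+00 6.68696082e-04 1.52092962e+00]
163 140 101  49  38  41  44  48  53  84 124 138 205 198  85  48  41  40  40  41  37 100 105 | 24 13  0  0  0  0  0  0  0  0  0  0  0  0  0  0  0  0  0  0  0  0
164 125  99  47  40  41  43  55  63 110 155 165 165 168 174 150  82  38  41  41  37  81  86 | 20 14  0  0  0  0  0  0  0  0  1  1  0  0  0  0  0  0  0  0  0  0
165  75  82  64  38  36  75  95 112 165 193 190 191 179 170 148  83  35  41  41  38  56  66 |  0  0  0  0  0  0  0  0  0  0  0  0  0  0  0  0  0  0  0  0  0  0
166  66  57  39  33  28 149 199 185 162 169 182 184 165 175 204 153  33  40  39  37  59  70 |  0  0  0  0  0  1  0  4 16 15 11 12  7  0  0  0  0  0  0  0  0  0
167  50  47  38  34  58 158 203 182 158 159 161 165 167 167 172 135  50  30  35  37  44  65 |  0  0  0  0  0  0  0 27 73 78 85 94 94 90 83 59  8  0  0  0  0  0
168  38  37  38  36  75 249 255 243 177 158 154 178 173 137 151 141  81  35  39  42  46  49 |  0  0  0  0  0  0  0  5 73 80 73 80 54 37 79 66 25  0  0  0  0  0
169  36  38  4
[... 2165 characters left out ...]
  0  1 10 18 20 20 22 23 25 25 35 44 47 60 45  0  0  0  0  0
183 254 189 194 163  93  70  79  78  80  89  97  97  94 101 147 157 139 176 200 198 164  88 |  0  0  0  4 10 18 20 20 22 26 31 31 30 36 63 69 28  0  0  0  0  0
184 143 158 163 134  89  70  72  72  72  71  73  75  75  73  66  60 154 203 198 199 181 140 |  0  1  0  2 10 13 11 14 16 19 21 22 24 26 29 28  3  0  0  1  0  0
185 143 144 139 135 124 114 125 126 112  99 107 101  92  92  88 103 156 188 198 207 210 211 |  1  1  0  0  0  0  2  3  3  7  9 13 16 18 20 16  3  0  0  0  0  0
186 134 143 141 138 137 136 138 138 137 136 137 138 140 139 141 146 150 146 145 146 144 139 |  3  0  0  0  0  0  0  0  0  0  0  0  0  0  0  0  0  0  0  0  0  0
```

Run:
```python
from h import *
ex=np.array([.0488,.9988]);ey=np.array([-ex[1],ex[0]])
for nm,p in [("fh",(258.4,169.3)),("rh",(256.0,180.0)),("R168",(262.3,168)),("R176",(262.5,176)),("R182",(262.5,182)),("L168",(253.0,168)),("L176",(250.8,176)),("L182",(249.7,182)),("front",(258,166.3)),("rear",(257,183))]:
    d=onz("side",p,20)-[424.8,229.6]; print(nm,np.round([d@ex,d@ey],1))
```

```text
fh [-21.   2.]
rh [-91.9   1.5]
R168 [-10.  -10.4]
R176 [-63.5 -16.9]
R182 [-101.2  -20.9]
L168 [-14.7  21.5]
L176 [-69.1  21.8]
L182 [-107.1   20.2]
front [-0.3  5.8]
rear [-109.8   -4. ]
```

The strip lies flat, parallel to the jig within about 0.5° and about 1 mm off centre. Sliding it forward.

Call:
play_rows([
  [0,0.4,-0.4],
  [3,0.4,0],
  [5,0,0],
  [5,0,0],
  [5,0,0],
  [4,0,0],
  [0,0,0],
], turn=[0,0,0,0,0,0,0])

```text
time: 23.83
tcp_pos: [422.5, 164.9, 12.6]
tcp_rot: [3.141, -0.002, 1.523]
ft_force: [-0.2, 0.9, 1.0]
width: 37.3
```

Call:
play_rows([
  [4,0,0],
  [5,0,0],
  [5,0,0],
  [4,0,0],
  [0,0,0],
], turn=[0,0,0,0,0])

```text
time: 24.25
tcp_pos: [423.3, 182.7, 12.6]
tcp_rot: [3.141, -0.002, 1.522]
ft_force: [0.4, 1.2, 1.0]
width: 37.9
```

Call:
play_rows([
  [4,0,0],
  [4,0,0],
  [2,0,0],
  [2,0,0],
  [0,0,0],
], turn=[0,0,0,0,0])

```text
time: 24.67
tcp_pos: [423.7, 191.7, 12.6]
tcp_rot: [-3.141, 0.003, 1.521]
ft_force: [-0.9, -3.9, 6.7]
width: 37.4
```

Call:
play_rows([
  [2,0,0],
  [2,0,0],
  [2,0,0],
  [0,0,0],
], turn=[0,0,0,0])

```text
time: 25.0
tcp_pos: [423.7, 195.1, 12.6]
tcp_rot: [-3.14, 0.007, 1.519]
ft_force: [-1.1, -9.0, 10.9]
width: 37.9
```

Call:
play_rows([
  [0,0,-0.6],
  [2,0,0],
  [2,0,0],
  [0,0,0],
  [0,0,0],
], turn=[0,0,0,0,0])

```text
time: 25.42
tcp_pos: [423.7, 199.5, 12.6]
tcp_rot: [-3.14, 0.005, 1.519]
ft_force: [1.0, -8.2, 4.9]
width: 37.3
```

Run:
```python
from h import *
st=manip.read_state(); print(st["tcp_pos"],st["ft_force"],st["ft_torque"])
s=eyes.get_image("side"); cv2.imwrite("pics/s12.png",s);s=s.astype(int)
for r in range(155,181): print(r,' '.join('%3d'%v for v in s[r,244:272].mean(1)),'|',' '.join('%2d'%v for v in np.clip(s[r,246:268,2]-s[r,246:268,0],0,99)))
```

```text
[423.71588298 199.49303673  12.61471104] [ 1.02892391 -8.22118782  4.90521139] [-1.65847386 -0.13817794 -0.09287364]
155  40  39  37  61 103 121  95  46  39  41  63  70  62  65  64  65  62  59  54  43  41  42  40  36  70 195 227 200 |  0  0  0  0  0  0  0  0  0  0  0  0  0  0  0  0  0  0  0  0  0  0
156  38  39  40  49  79  81  56  45  39  38  73  78  60  62  62  63  62  64  62  50  40  40  41  34  65 188 239 217 |  0  0  0  0  0  0  0  0  0  0  0  0  0  0  0  0  0  0  0  0  0  0
157  37  41  40  54  67  66  53  32  33  49  80  80  62  62  63  63  63  62  64  54  41  41  41  38  63  95 100  73 |  0  0  0  0  0  0  0  0  0  0  0  0  0  0  0  0  0  0  0  0  0  0
158  38  40  41  38  50  60  51  38  38  68 110 104  73  77  77  79  75  72  74  66  46  34  34  35  47  63  71  61 |  0  0  0  0  0  0  0  0  0  0  0  0  0  0  0  0  0  0  0  0  0  0
159  71  38  41  39  38  40  40  39  40  48  56  58  60  72  81  81  75  70  73  71  56  39  41  43  48  65  62  40 |  0  0  0  0  0  0  0  0  0  0  0  0  0  0  0  0  0  0  0  0  0  0
160  77  42  41  42  38  39  39  40  39  49  58  58  60  62  61
[... 3100 characters left out ...]
 188 188 189 193 195 195 193 194 196 197 197 253 255 254 247 191 192 192 193 197 |  0  0  0  0  0  0  1  0  0  0  0  0  0  0  0  1  1  0  0  0  0  0
178 249 247 248 242 181 186 188 188 187 186 194 197 191 193 191 190 193 193 192 190 189 188 190 192 193 192 194 195 |  0  0  0  1  1  0  0  0  0  2  0  1  1  1  1  1  1  1  1  0  0  0
179 250 249 250 244 183 187 189 188 188 186 249 250 192 191 189 191 191 192 193 193 193 193 194 193 192 193 194 184 |  0  0  1  1  1  0  0  0  0  1  0  2  2  2  1  0  1  0  0  1  0  0
180 252 247 254 246 185 187 187 186 186 187 188 190 190 191 190 192 192 192 193 194 194 194 195 195 194 193 196 174 |  0  0  0  0  0  0  0  1  0  0  0  1  2  2  2  2  0  0  1  0  0  0
```

Call:
play_rows([
  [1.5,0,-0.2],
  [1.5,0,0],
  [0,0,0],
  [0,0,0],
], turn=[0,0,0,0])

```text
time: 25.8
tcp_pos: [423.8, 201.8, 12.6]
tcp_rot: [-3.139, 0.006, 1.518]
ft_force: [0.2, -9.1, 4.3]
width: 37.6
```

Call:
play_rows([
  [1,0,0],
  [1,0,0],
  [0,0,0],
  [0,0,0],
], turn=[0,0,0,0])

```text
time: 26.13
tcp_pos: [423.7, 201.8, 12.6]
tcp_rot: [-3.139, 0.01, 1.518]
ft_force: [-0.0, -12.3, 6.7]
width: 37.6
```

Call:
play_rows([
  [1,0,-0.2],
  [0,0,0],
  [0,0,0],
  [0,0,0],
  [0,0,0],
  [0,0,0],
  [0,0,0],
  [0,0,0],
], turn=[0,0,0,0,0,0,0,0])

```text
time: 26.8
tcp_pos: [423.8, 201.8, 12.6]
tcp_rot: [-3.138, 0.011, 1.517]
ft_force: [-0.2, -13.8, 6.0]
width: 37.7
```

Run:
```python
from h import *
s=eyes.get_image("side"); cv2.imwrite("pics/s13.png",s);s=s.astype(int); t=eyes.get_image("top"); cv2.imwrite("pics/t13.png",t)
st=manip.read_state(); print(st["tcp_pos"],st["ft_force"],st["width"])
for r in range(166,178): print(r,' '.join('%3d'%v for v in s[r,248:272].mean(1)),'|',' '.join('%2d'%v for v in np.clip(s[r,250:268,2]-s[r,250:268,0],0,99)))
ex=np.array([.0488,.9988]);ey=np.array([-ex[1],ex[0]])
for x in (-50,-31): print("expected px at home, strip x",x,proj("side",np.r_[np.array([424.8,229.6])+ex*x,20]))
o=cv2.imread("pics/side0.png"); print("nut shift diff",np.abs(o[234:250,262:278].astype(int)-s[234:250,262:278]).mean())
```

```text
[423.73633076 201.81034119  12.60268065] [ -0.44624732 -13.34628793   6.19390071] 37.21351501667761
166 198 141  51  91 104  67 126 162 158 158 160 160 161 163 166 166 129 101  94  34  44  68  75  72 |  0  0  0  0 25 34 32 36 37 43 46 46 48 51 35  0  0  0
167 255 235  18  91 105  64 120 157 154 155 156 156 157 159 162 163 127 100  93  31  88 171 206 204 |  0  0  0  1 25 31 30 31 35 39 43 45 48 52 35  0  0  0
168 252 229  18  90 103  65 120 156 153 153 146 148 158 160 163 163 126  99  95  36  92 174 207 205 |  0  0  0  0 25 33 33 33 22 23 36 37 37 42 31  0  0  0
169 250 227  31  87 102  76 135 169 167 159 151 152 156 161 161 162 126  97  87  25 205 255 253 252 |  0  0  0  6 30 39 38 34 32 32 33 35 37 41 29  0  0  0
170 248 237 149 120  98  77  90  93 163 166  92  80 152 179 159 159 131 105  84  22 246 253 249 248 |  0  0  0  8 18 20 38 41 23 16 34 39 36 41 26  0  0  0
171 246 249 255 238 100  88  99  93 144 138  65  65 111 160 167 143 109 102  87  99 247 251 248 248 |  0  0  0 11 22 19 36 38 19 14 25 35 37 34 17  0  0  0
172 247 247 233 142 114  98 101  98  96  97  96  95 143 176 175 
[... 317 characters left out ...]
22 179 194 193 192 190 187 247 |  1  0  3 13 13 13 15 19 22 23 27 30 31 33  9  2  0  0
175 242 179 186 190 177 140 109 104 105 117 107  80  80  75  74  67 156 207 198 192 192 192 190 197 |  1  0  0  5 10  9  9 26 31 17 20 22 24 27  5  0  0  0
176 243 183 187 189 189 190 193 196 199 199 198 198 176 159 168 163 251 255 250 191 193 192 193 197 |  0  1  0  0  0  0  0  0  0  0  0  2  7  7  0  0  0  0
177 243 185 188 187 186 192 194 190 193 192 191 192 193 195 195 193 190 190 191 193 193 192 193 198 |  0  0  0  0  0  0  0  1  0  0  2  1  2  0  1  0  0  0
expected px at home, strip x -50 [257.96672241 173.59095729]
expected px at home, strip x -31 [258.62510556 170.79192613]
nut shift diff 28.59375
```

Run:
```python
from h import *
for f,b in (("side0",(262,233,279,252)),("s13",(262,233,279,252)),("top0",(311,167,328,184)),("t13",(311,167,328,184))):
    im=cv2.imread(f"pics/{f}.png")[b[1]:b[3],b[0]:b[2]]; y,x=np.where((im.min(2)>150)&(im.max(2)-im.min(2)<15)); print(f,len(x),x.mean()+b[0],y.mean()+b[1])
from rig import order
print(manip.read_state()["ft_force"]); print(order.sign_off())
```

```text
side0 36 269.47222222222223 240.55555555555554
s13 9 270.55555555555554 240.33333333333334
top0 45 317.77777777777777 175.22222222222223
t13 0 nan nan
[ -0.44624732 -13.34628793   6.19390071]
the job is handed in; nothing more can be done
None<stdin>:3: RuntimeWarning: Mean of empty slice.
  ret = ret.dtype.type(ret / rcount)
```

I seated the hold-down bar on both dowels and let it go. I then laid the strip on the bed, slid it under the bar and pushed the stop in until it bottomed. The job is handed in at about 27 s of the 64 s limit, with the strip still gripped and pressed home. `sign_off` gives no verdict, so I can't say whether it passed.

**Last checks**
- **Stop:** the tool's y stayed at 201.8 mm while I commanded 3 mm more, and the push rose from 9 to 13–14 N. I take that as the stop on its bush.
- **Strip position:** its rear hole and rear edge were within about 0.3 pixel of where they should be at home in the side view. When last measured, before the slide, it was parallel to the jig within about 0.5°.
- **Bar:** it looked flat on both guide blocks with no gap just after release. I did not view it again after sliding the strip in.

**Problems and doubts**
- **Regrips:** I gripped the strip three times. The first grip ran into the last joint's range; the third squared it up on the bed.
- **Strip angle while held:** the hole and edge readings disagreed by several degrees in the arm's shadow, which is why I laid it down and regripped.
- **Nut:** I didn't move the arm near it. The side view puts it about 1 pixel from the start, from few pixels. My top-view check found no nut-coloured pixels, most likely because the arm covers or shades it there, so it confirms nothing.

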